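# Unstack the sample pots onto their weigh pads

### The job

Take the stack of sample pots on the tray apart from the top down and set each pot, the lone one beside the stack too, upright in the middle of the weigh pad whose pan has the colour of its cap. Set the pots down rather than dropping them, do not tip any over, and leave the bottle and the beaker alone.

Things in the scene. Friction and masses are not known exactly. Their poses are not given: they have to be found in the camera images.
- red_pot: large closed round sample pot, loose: white plain upright cylinder with a flat red screw cap of the same diameter, 66 mm diameter, 40 mm high with cap, under 0.25 kg. At the start either the bottom of the stack of three or the lone pot about 150 mm from it (the blue one is then the other), on a flat rimless aluminium tray 6 mm thick. Origin: centre of its underside; z up along its axis.
- blue_pot: large closed round sample pot, loose: white plain upright cylinder with a flat blue screw cap of the same diameter, 66 mm diameter, 40 mm high with cap, under 0.25 kg. At the start either the bottom of the stack of three or the lone pot about 150 mm from it (the red one is then the other), on a flat rimless aluminium tray 6 mm thick. Origin: centre of its underside; z up along its axis.
- green_pot: middle-sized closed round sample pot, loose: white plain upright cylinder with a flat green screw cap of the same diameter, 48 mm diameter, 36 mm high with cap, under 0.25 kg. At the start it is the second level of the stack, standing loose on the cap of a large pot. Origin: centre of its underside; z up along its axis.
- yellow_pot: small closed round sample pot, loose: white plain upright cylinder with a flat yellow screw cap of the same diameter, 30 mm diameter, 34 mm high with cap, under 0.25 kg. At the start it is the top of the stack, standing loose on the cap of the green pot. Origin: centre of its underside; z up along its axis.
- red_pad: flat weigh pad with a red round pan, fixed to the bench: white case 12 mm high, 120 x 104 mm, pan 90 mm diameter, flat, its top 16 mm above the bench. Origin: on the bench under the centre of the pan; z up; x away from the small display (the case reaches from -70 to +50 mm along x, 52 mm either side along y).
- blue_pad: flat weigh pad with a blue round pan, fixed to the bench: white case 12 mm high, 120 x 104 mm, pan 90 mm diameter, flat, its top 16 mm above the bench. Origin: on the bench under the centre of the pan; z up; x away from the small display (the case reaches from -70 to +50 mm along x, 52 mm either side along y).
- green_pad: flat weigh pad with a green round pan, fixed to the bench: white case 12 mm high, 120 x 104 mm, pan 90 mm diameter, flat, its top 16 mm above the bench. Origin: on the bench under the centre of the pan; z up; x away from the small display (the case reaches from -70 to +50 mm along x, 52 mm either side along y).
- yellow_pad: flat weigh pad with a yellow round pan, fixed to the bench: white case 12 mm high, 120 x 104 mm, pan 90 mm diameter, flat, its top 16 mm above the bench. Origin: on the bench under the centre of the pan; z up; x away from the small display (the case reaches from -70 to +50 mm along x, 52 mm either side along y).
- bottle: bystander: amber reagent bottle, 44 mm diameter, 75 mm high, loose, beyond the work. Origin: centre of its underside. To be left alone.
- beaker: bystander: glass beaker, 52 mm diameter, 60 mm high, loose, beyond the work. Origin: centre of its underside. To be left alone.
Not all that is in view belongs to the job. What is shaped like the red_pad but black or pink is not meant. Leave any orange look-alike of the yellow_pot alone.

How it is judged:
By the outcome, as a careful person would: the job done as asked, in the order asked, and still so for the second after the job is handed in, with the robot touching nothing.
It also fails if it takes over 112 s, if anything falls off the work surface, if the arm or the gripper's body presses on something with over 40 N, if the wrist force passes 120 N, or if a joint passes its speed limit or range.

### The arm

A 6-joint arm with a two-finger parallel gripper is mounted at the origin on the work surface. World frame = base frame: x ahead of the robot, y to its left, z up, the work surface at z = 0. Lengths are in m, angles in rad, forces in N, time in s.
With the tool pointing down it reaches from about 0.325 to 0.85 m from the base axis. Payload 15.5 kg.
Tool frame: the origin (TCP) lies at the very end of the fingers, on their centre line; the grasp point (between the pads) lies 19 mm behind it (bot.hold_point_z is the distance from the TCP to the grasp point, in m); z points along the fingers, y is the direction in which the jaws open and shut (so a half turn about z gives the same grasp; the last joint's range is limited). The gripper opens to 91 mm and grips with 3 to 60 N. Pads are 32 mm wide; open, the fingers measure 118 mm over their backs; the gripper's body (76 mm by 178 mm) begins 60 mm behind the grasp point.
Start: joints at [1.042, 0.494, 1.345, -0, 1.302, -0.096], TCP at [0.262, 0.567, 0.214] pointing down, gripper open.
Joint ranges: [-2.91, 2.91], [-0.82, 2.16], [0.22, 2.67], [-1.22, 4.37], [0.12, 2.79], [-3.08, 3.08]. Speed limits (rad/s): [1.89, 1.89, 2.57, 3.01, 3.01, 3.01].

### API

Orientations are given as a rotation vector (axis times angle).
In Python, from station import bot, hand, optics, sign_off gives the robot as it stands. The module is installed in compiled form; this text tells all that it offers. Calls block until the motion is done:
- bot.reach(position, orientation): joint-space move of the TCP to a pose.
- bot.line_to(position, orientation=None, v=0.15, f_stop=None): straight line of the TCP; orientation=None keeps the orientation; v is the mean speed in m/s. With f_stop (N) it stops when the force on the tool has changed by that much, and returns True; else False.
- bot.set_joints(angles): joint-space move.
- hand.gripper_to(opening, grip_force=None): finger opening in m; grip_force is the grip in N (None keeps the last); returns when the fingers have stopped.
- bot.dwell(seconds).
- bot.inverse_kinematics(position, orientation): joint angles nearest the present ones, or None.
- optics.camera(name): name is "scene" or "side" or "wrist"; returns a dict with "image" (420x560x3 uint8, blue, green, red), "camera_matrix" (3x3 intrinsics, pixels), "R" (3x3) and "t" (3): a world point X has camera coordinates R X + t. Camera axes: x right, y down, z forward; pixel columns grow to the right and rows downward; lengths in m; the calibration is good to about 2 mm. A picture is of the moment at which its call begins. There is no depth.
A pose or a line that the arm cannot do raises bot.MotionError and nothing moves.
- sign_off(): hands the job in, once; it reports no verdict.
Readings, each from a call of its own:
- bot.get_time(): time.
- bot.get_joints(): joint angles.
- bot.get_joint_vel(): joint speeds.
- bot.get_effort(): joint torques, N m.
- bot.get_tcp_pos(): TCP position.
- bot.get_tool_rot(): TCP orientation.
- bot.get_ft_force(): force on the tool from outside, world axes, zero at the start.
- bot.get_ft_torque(): the same for the moment, N m.
- bot.get_grip_width(): finger opening in m.
Only numpy, scipy, OpenCV 4.12 (cv2) and the standard library are available. Lean on these libraries where they do the work, as an engineer would, in place of code of your own. Each camera call takes 0.05 s, during which the arm holds its last target. There are 200 camera calls.

## Working session

There is one attempt and no reset: what is moved stays moved. The work goes in short steps, each a Python script; the robot and the scene stay as the last script left them, time stands still between calls to the robot, and variables do not carry over. Pictures are saved under pics/ and viewed, about 12 in all and at most 16, crops included, and the job is handed in when it is done.

```bash
mkdir -p pics; python3 - <<'E'
from station import bot,hand,optics
import cv2,numpy as np
for n in("scene","side","wrist"):
    c=optics.camera(n); cv2.imwrite(f"pics/{n}0.png",c["image"]); print(n,c["camera_matrix"].round(1).tolist(),"pos",(-c["R"].T@c["t"]).round(3),"fwd",c["R"][2].round(2))
print(bot.get_time(),bot.get_tool_rot(),bot.get_grip_width(),bot.hold_point_z)
E
```

```text
scene [[509.3, 0.0, 286.8], [0.0, 509.3, 205.1], [0.0, 0.0, 1.0]] pos [1.345 0.217 1.315] fwd [-0.54 -0.09 -0.84]
side [[448.8, 0.0, 282.6], [0.0, 448.8, 212.3], [0.0, 0.0, 1.0]] pos [-0.043 -0.601  0.939] fwd [ 0.49  0.55 -0.68]
wrist [[318.7, 0.0, 282.4], [0.0, 318.7, 212.0], [0.0, 0.0, 1.0]] pos [0.189 0.601 0.385] fwd [ 0.26 -0.12 -0.96]
0.15 [-6.74520499e-01 -3.06802661e+00  1.37997729e-03] 0.09131107717090502 0.0188
```

View pics/scene0.png

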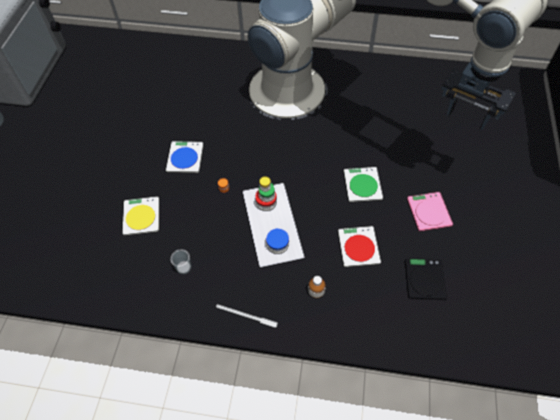

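View pics/side0.png

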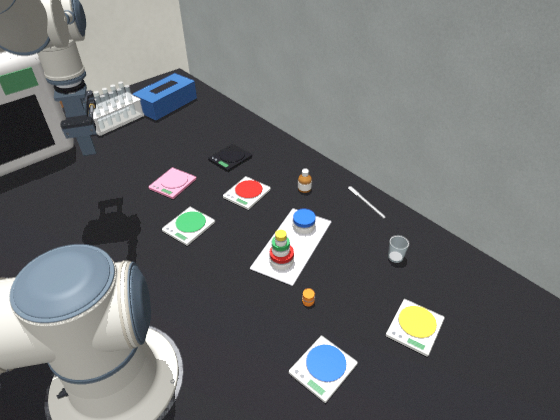

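Scene view: stack (red under green under yellow) at (265,190), and the lone blue pot at (278,240). Pads: blue (184,157), yellow (141,216), green (363,185), red (360,247). The pink (432,210) and black (426,278) pads and the orange pot (223,185) are decoys. The side view agrees. Next I measure from both cameras.

```bash
cat > h.py <<'E'
from station import bot,hand,optics
import cv2,numpy as np
HUE={"red":[(0,7),(173,180)],"yellow":[(24,34)],"green":[(45,85)],"blue":[(100,125)]}
def blobs(c,col,amin=25,smin=140):
    h=cv2.cvtColor(c["image"],cv2.COLOR_BGR2HSV)
    m=sum(cv2.inRange(h,(a,smin,60),(b,255,255)) for a,b in HUE[col])
    cs,_=cv2.findContours(m.astype(np.uint8),cv2.RETR_EXTERNAL,cv2.CHAIN_APPROX_NONE)
    return sorted([k for k in cs if cv2.contourArea(k)>amin],key=cv2.contourArea)[::-1]
def ray(c,uv,z):
    d=c["R"].T@np.linalg.inv(c["camera_matrix"])@np.array([uv[0],uv[1],1.]); o=-c["R"].T@c["t"]
    return o+d*((z-o[2])/d[2])
def circ(c,k,z):
    "contour cast on plane z -> min enclosing circle (x,y,diameter) and bbox centre"
    p=np.array([ray(c,q,z)[:2] for q in k[:,0,:].astype(float)],np.float32)
    (x,y),r=cv2.minEnclosingCircle(p*1000); return np.array([x,y,2*r])/1000
E
python3 - <<'E'
from h import *
for n in("scene","side"):
    c=optics.camera(n)
    for col in HUE:
        for k in blobs(c,col)[:6]:
            u=k[:,0].mean(0)
            print(n,col,u.round(0),cv2.contourArea(k),*[(z,circ(c,k,z).round(3).tolist()) for z in (.016,.046,.082,.116)])
E
```

```text
scene red [359. 248.] 562.5 (0.016, [0.62, 0.306, 0.085]) (0.046, [0.636, 0.304, 0.083]) (0.082, [0.657, 0.302, 0.08]) (0.116, [0.676, 0.3, 0.078])
scene red [265. 200.] 72.5 (0.016, [0.485, 0.007, 0.064]) (0.046, [0.505, 0.012, 0.063]) (0.082, [0.528, 0.018, 0.061]) (0.116, [0.551, 0.023, 0.059])
scene yellow [140. 217.] 479.5 (0.016, [0.61, -0.354, 0.084]) (0.046, [0.627, -0.341, 0.082]) (0.082, [0.647, -0.325, 0.08]) (0.116, [0.667, -0.31, 0.078])
scene yellow [264. 181.] 80.5 (0.016, [0.425, -0.006, 0.04]) (0.046, [0.446, -0.001, 0.039]) (0.082, [0.472, 0.005, 0.038]) (0.116, [0.496, 0.011, 0.037])
scene green [363. 185.] 407.5 (0.016, [0.396, 0.303, 0.082]) (0.046, [0.418, 0.301, 0.08]) (0.082, [0.444, 0.298, 0.078]) (0.116, [0.469, 0.296, 0.076])
scene green [268. 191.] 56.5 (0.016, [0.457, 0.009, 0.052]) (0.046, [0.477, 0.014, 0.05]) (0.082, [0.502, 0.019, 0.049]) (0.116, [0.525, 0.025, 0.048])
scene blue [184. 158.] 382.0 (0.016, [0.369, -0.283, 0.085]) (0.046, [0.392, -0.271, 0.083]) (0.082, [0.419, -0.258, 0.08]) (0.116, [0.444, -0.245, 0.078])
scene blue [277. 239.] 323.0 
[... 635 characters left out ...]
1]) (0.046, [0.538, 0.058, 0.04]) (0.082, [0.514, 0.031, 0.038]) (0.116, [0.492, 0.006, 0.037])
side green [281. 247.] 32.0 (0.016, [0.531, 0.05, 0.043]) (0.046, [0.512, 0.029, 0.042]) (0.082, [0.49, 0.003, 0.04]) (0.116, [0.468, -0.021, 0.038])
side blue [165.  95.] 1655.5 (0.016, [0.745, 1.029, 0.393]) (0.046, [0.72, 0.976, 0.38]) (0.082, [0.689, 0.912, 0.365]) (0.116, [0.66, 0.852, 0.35])
side blue [326. 363.] 1059.0 (0.016, [0.369, -0.285, 0.088]) (0.046, [0.356, -0.295, 0.085]) (0.082, [0.34, -0.307, 0.081]) (0.116, [0.324, -0.319, 0.078])
side blue [304. 217.] 301.0 (0.016, [0.66, 0.089, 0.081]) (0.046, [0.637, 0.066, 0.079]) (0.082, [0.609, 0.04, 0.075]) (0.116, [0.583, 0.014, 0.072])
```

```bash
cat >> h.py <<'E'
from scipy.spatial.transform import Rotation as Ro
def down(yaw):
    c,s=np.cos(yaw),np.sin(yaw)
    return Ro.from_matrix(np.array([[c,s,0],[s,-c,0],[0,0,-1]])).as_rotvec()
def over(x,y,z,dy=0): # tool x radial
    p=[x,y,z]; o=down(np.arctan2(y,x)+dy); bot.reach(p,o); return o
E
python3 - <<'E'
from h import *
print(Ro.from_rotvec(bot.get_tool_rot()).as_matrix().round(2).tolist())
over(.495,.010,.24); print(bot.get_joints().round(2),bot.get_tcp_pos().round(3),bot.get_time())
c=optics.camera("wrist"); cv2.imwrite("pics/w1.png",c["image"])
print((-c["R"].T@c["t"]).round(3))
for col,z in(("yellow",.116),("green",.082),("red",.046),("blue",.046)):
    for k in blobs(c,col,60)[:3]: print(col,k[:,0].mean(0).round(0),cv2.contourArea(k),circ(c,k,z).round(4))
E
```

```text
[[-0.91, 0.42, -0.0], [0.42, 0.91, -0.0], [0.0, -0.0, -1.0]]
[-0.1   0.28  1.62  0.    1.24  1.45] [0.495 0.011 0.24 ] 2.4167
[0.577 0.012 0.411]
yellow [281. 203.] 646.5 [0.4971 0.0119 0.0295]
green [ 64. 248.] 2364.5 [0.4254 0.2539 0.0735]
green [275. 184.] 316.0 [0.5008 0.0163 0.0455]
red [29. 71.] 4354.0 [0.616  0.2838 0.0816]
red [286. 176.] 523.0 [0.5004 0.0114 0.0633]
blue [229.  53.] 3153.5 [0.6378 0.0696 0.0649]
blue [495. 260.] 716.0 [ 0.4032 -0.2581  0.071 ]
```

View pics/w1.png

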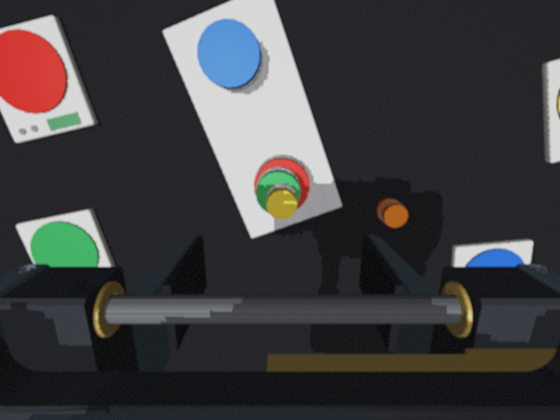

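The wrist view shows the yellow cap at (281,203) on green, red beneath, and blue at (229,53). The orange decoy at (395,212) is off to the side. The yellow cap measures 29.5 mm (expected 30), so I pick it.

```bash
cat >> h.py <<'E'
def pick(x,y,zb,dia,h=.005,F=15):
    o=over(x,y,max(zb+.06,.12)) if np.hypot(*(bot.get_tcp_pos()[:2]-[x,y]))<.06 else over(x,y,.24)
    hand.gripper_to(min(.09,dia+.03))
    bot.line_to([x,y,zb+h+.02],v=.12)
    print("down stop",bot.line_to([x,y,zb+h],v=.05,f_stop=6))
    hand.gripper_to(dia-.01,F); print("width",bot.get_grip_width().round(4),"F",bot.get_ft_force().round(1))
    bot.line_to([x,y,zb+h+.03],v=.06); bot.line_to([x,y,max(.2,zb+.1)],v=.2)
    print("lifted width",bot.get_grip_width().round(4),"F",bot.get_ft_force().round(1),"t",bot.get_time())
def put(x,y,dia,h=.005,off=(0,0)):
    over(x,y,.2); x,y=x+off[0],y+off[1]; z=.016+h
    bot.line_to([x,y,z+.015],v=.15); s=bot.line_to([x,y,z-.003],v=.02,f_stop=3)
    print("touch",s,"tcp z",bot.get_tcp_pos()[2].round(4),"exp",z)
    hand.gripper_to(min(.09,dia+.024)); bot.line_to([x,y,z+.06],v=.1); bot.line_to([x,y,.2],v=.25)
    print("t",bot.get_time())
E
python3 - <<'E'
from h import *
pick(.497,.012,.082,.030)
c=optics.camera("wrist")
# from above the stack, see green/red; then place
for col,z in(("green",.082),("red",.046)):
    for k in blobs(c,col,60)[:3]: print(col,k[:,0].mean(0).round(0),circ(c,k,z).round(4))
cv2.imwrite("pics/w2.png",c["image"])
over(.610,-.355,.2); c=optics.camera("wrist")
for k in blobs(c,"yellow",60)[:3]: print("yel",k[:,0].mean(0).round(0),circ(c,k,.016).round(4))
cv2.imwrite("pics/w3.png",c["image"])
E
```

```text
down stop FalseTraceback (most recent call last):
  File "<stdin>", line 2, in <module>
  File "h.py", line 27, in pick
    hand.gripper_to(dia-.01,F); print("width",bot.get_grip_width().round(4),"F",bot.get_ft_force().round(1))
                                              ^^^^^^^^^^^^^^^^^^^^^^^^^^
AttributeError: 'float' object has no attribute 'round'
```

Gripped, but the script tripped on a float `round`. I'll continue from there.

```bash
sed -i 's/bot.get_grip_width().round(4)/round(bot.get_grip_width(),4)/g' h.py
python3 - <<'E'
from h import *
print(bot.get_grip_width(),bot.get_tcp_pos(),bot.get_ft_force())
x,y=.497,.012
bot.line_to([x,y,.117],v=.06); bot.line_to([x,y,.2],v=.2)
print(bot.get_grip_width(),bot.get_ft_force(),bot.get_time())
c=optics.camera("wrist")
for col,z in(("green",.082),("red",.046)):
    for k in blobs(c,col,60)[:3]: print(col,k[:,0].mean(0).round(0),circ(c,k,z).round(4))
over(.610,-.355,.2); c=optics.camera("wrist")
for k in blobs(c,"yellow",60)[:3]: print("yel",k[:,0].mean(0).round(0),circ(c,k,.016).round(4),circ(c,k,.229).round(4))
cv2.imwrite("pics/w3.png",c["image"])
E
```

```text
0.02942137818771554 [0.49707691 0.01198978 0.08709055] [0.76169165 0.29921089 2.11349964]
0.029633457945537386 [-0.45322279  0.61791557 -0.48424651] 6.3667
green [ 45. 261.] [0.4297 0.2486 0.0716]
green [279. 204.] [0.4999 0.0156 0.0465]
red [16. 71.] [0.6151 0.2781 0.0787]
red [286. 185.] [0.5004 0.0114 0.0639]
yel [290. 187.] [ 0.6109 -0.3616  0.0833] [ 0.6531 -0.3813  0.0334]
yel [283. 278.] [ 0.5098 -0.2948  0.0789] [ 0.6126 -0.3546  0.0316]
```

View pics/w3.png

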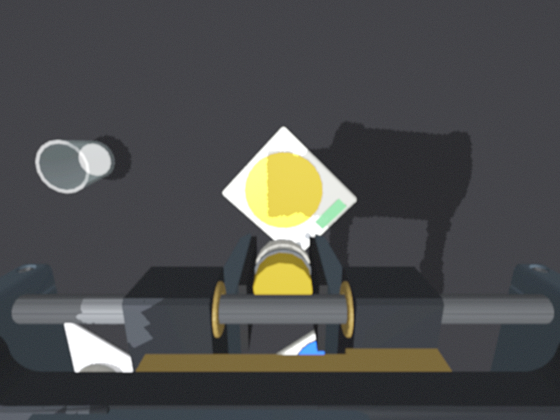

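The wrist view shows the yellow pot held upright between the jaws (283,278). The pan is centred at (284,190); its shadowed left part was clipped from the mask, so I keep the two-view centre (0.610, -0.355). The beaker at (75,165) is clear. Placing yellow, then picking green.

```bash
python3 - <<'E'
from h import *
put(.610,-.355,.030)
over(.501,.0145,.2); c=optics.camera("wrist")
for col,z in(("green",.082),("red",.046),("blue",.046)):
    for k in blobs(c,col,60)[:3]: print(col,k[:,0].mean(0).round(0),circ(c,k,z).round(4))
pick(.5,.0155,.046,.048)
over(.396,.303,.2); c=optics.camera("wrist"); cv2.imwrite("pics/w4.png",c["image"])
print("t",bot.get_time())
E
```

```text
touch True tcp z 0.0209 exp 0.021
t 12.0417
green [ 48. 263.] [0.431  0.249  0.0714]
green [280. 208.] [0.5001 0.0158 0.0466]
red [17. 74.] [0.616  0.2807 0.0794]
red [288. 189.] [0.5003 0.0117 0.064 ]
blue [226.  53.] [0.6378 0.0695 0.0651]
blue [500. 284.] [ 0.4101 -0.2349  0.0418]
down stop False
width 0.0477 F [-0.8 -0.9  2.5]
lifted width 0.0476 F [ 0.1 -0.2 -0.9] t 17.5667
t 18.7833
```

View pics/w4.png

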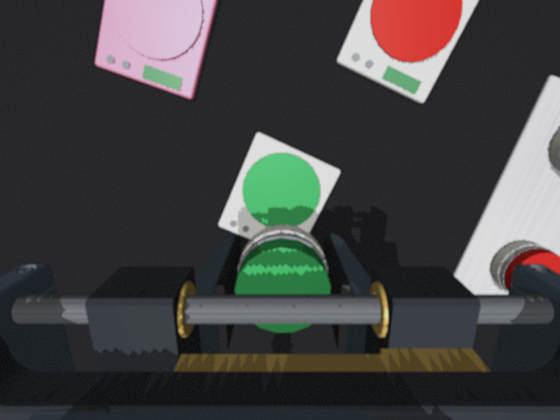

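Green is held at (283,285), with its pan at (282,190), the same spot in the image as the yellow pan was. Placing it, then picking red (now uncovered).

```bash
python3 - <<'E'
from h import *
put(.396,.303,.048)
over(.5,.012,.2); c=optics.camera("wrist")
k=[k for k in blobs(c,"red",60) if abs(k[:,0,0].mean()-282)<60][0]; r=circ(c,k,.046); print("red",r.round(4),k[:,0].mean(0))
assert np.hypot(*(r[:2]-[.5,.012]))<.006 and abs(r[2]-.066)<.004
pick(r[0],r[1],.006,.066,h=.009)
over(.621,.305,.2); c=optics.camera("wrist"); cv2.imwrite("pics/w5.png",c["image"])
print("t",bot.get_time())
E
```

```text
touch True tcp z 0.0207 exp 0.021
t 22.925
red [0.4999 0.0122 0.0648] [283.67455621 196.87573964]
down stop False
width 0.066 F [ 0.2 -0.1  2.9]
lifted width 0.0657 F [-0.1 -0.4 -2. ] t 28.5333
t 29.7917
```

View pics/w5.png

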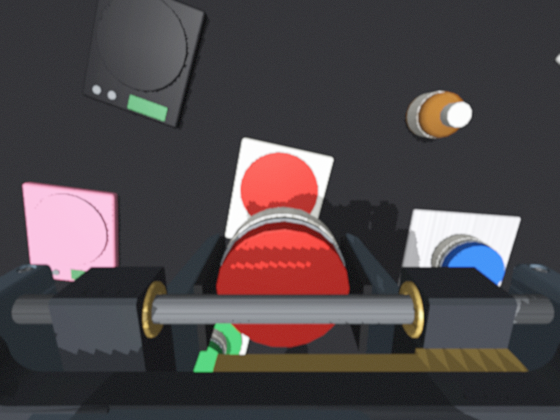

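Red is held at (283,285) over its pan (280,190); the bottle at (440,115) is clear. Placing it, then taking the lone blue pot.

```bash
python3 - <<'E'
from h import *
put(.621,.305,.066,h=.009)
over(.638,.069,.2); c=optics.camera("wrist")
k=[k for k in blobs(c,"blue",60) if abs(k[:,0,0].mean()-282)<60][0]; r=circ(c,k,.046); print("blue",r.round(4),k[:,0].mean(0))
assert np.hypot(*(r[:2]-[.638,.069]))<.006 and abs(r[2]-.066)<.004
pick(r[0],r[1],.006,.066,h=.009)
over(.369,-.284,.2); c=optics.camera("wrist"); cv2.imwrite("pics/w6.png",c["image"])
put(.369,-.284,.066,h=.009)
o=over(.42,-.1,.35)
for n in("scene","side"):
    c=optics.camera(n); im=c["image"]; cv2.imwrite(f"pics/{n}9.png",cv2.resize(im[110:330,100:500] if n=="scene" else im[130:420,120:500],None,fx=2,fy=2,interpolation=cv2.INTER_CUBIC))
    for col,z in(("red",.056),("blue",.056),("green",.052),("yellow",.05)):
        for k in blobs(c,col)[:3]: print(n,col,k[:,0].mean(0).round(0),circ(c,k,z).round(3))
print("t",bot.get_time())
E
```

```text
touch True tcp z 0.0249 exp 0.025
t 33.8917
blue [0.6397 0.0705 0.0647] [282.5297619  195.51785714]
down stop False
width 0.0655 F [0.2 0.2 2.7]
lifted width 0.0658 F [-0.1 -0.  -1.3] t 38.9917
touch True tcp z 0.0249 exp 0.025
t 44.7667
scene red [359. 247.] [0.636 0.303 0.093]
scene blue [183. 155.] [ 0.386 -0.274  0.11 ]
scene green [363. 185.] [0.419 0.3   0.085]
scene yellow [140. 217.] [ 0.629 -0.339  0.082]
side red [248. 180.] [0.618 0.299 0.083]
side red [248. 193.] [0.589 0.265 0.082]
side blue [165.  96.] [0.696 0.953 0.348]
side blue [326. 361.] [ 0.356 -0.294  0.096]
side green [190. 214.] [0.397 0.291 0.058]
side yellow [418. 322.] [ 0.586 -0.365  0.084]
t 45.825
```

View pics/scene9.png

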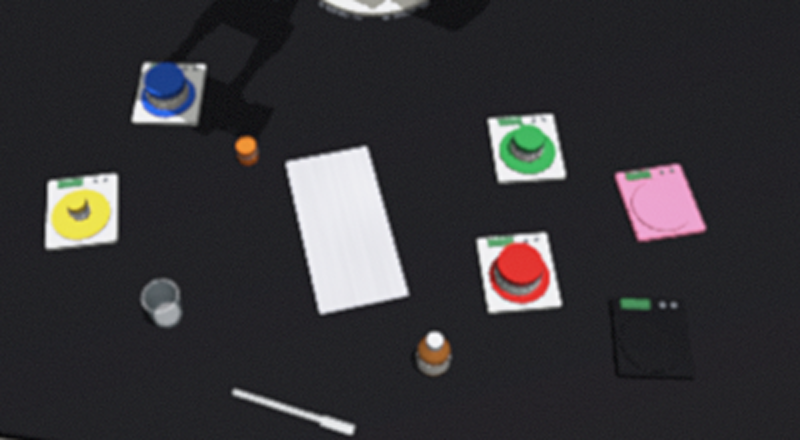

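View pics/side9.png

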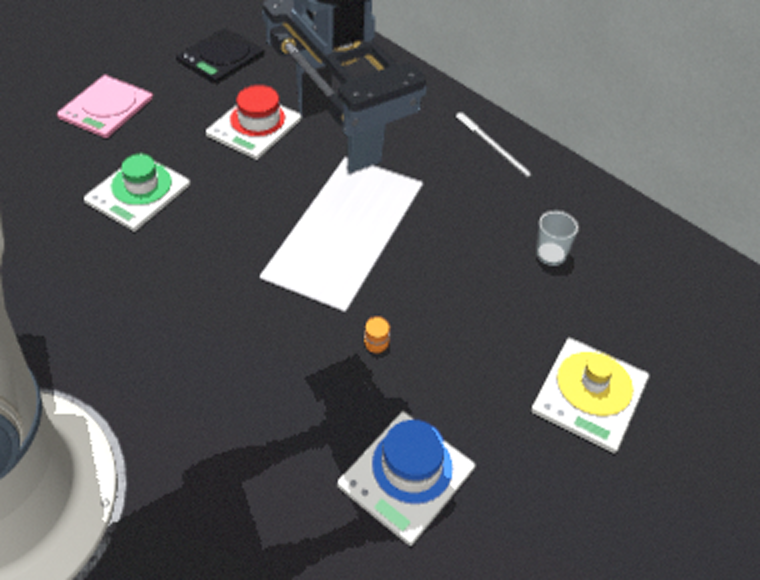

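All four pots are upright on the pans of their own colour, and the base of each sits mid-pan in both views. The bottle, beaker and orange pot are where they were, and the arm is clear.

```bash
python3 -c "
from station import bot,sign_off
bot.dwell(.5); print(bot.get_ft_force(),bot.get_time()); sign_off()"
```

```text
[-0.2003021  -0.25739097 -0.39565888] 46.325
the job is handed in; nothing more can be done
```

I took the stack apart from the top (yellow, green, red), then moved the lone blue pot, setting each on the weigh pad of its own colour. The job was handed in at 46.3 s of the 112 s allowed.

- **Grip:** the gripper widths matched the pot diameters (29.6, 47.6, 65.7 and 65.8 mm).
- **Set-down:** every pot was lowered until it touched, within 0.3 mm of the expected height, and then released.
- **Final views:** the scene and side pictures show all four pots upright in the middle of their pans. The bottle, beaker and orange pot look unmoved, and the arm is clear.

**Checks that were weak or disagreed:**
- One wrist-camera measurement of the yellow pan was cut off by a shadow and read about 6 mm off. I used the position from the scene and side cameras instead.
- The red pan looked about 2 mm to one side in the wrist view, and I did not correct for that.
- I judged final centring by eye. The colour masks could not separate each cap from a pan of the same colour.
- A script error right after the first grasp interrupted the run. I resumed from the same pose and nothing was disturbed.

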